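# Take the tall tape roll off its stand

### The job

Turn the tape stand's keeper bar about a quarter turn so that both posts are free, slide the taller of the two tape rolls up off its post and set it down flat on the cork mat in the caddy, in your grip all the way down, not dropped. Then turn the keeper bar back so that it lies squarely over both posts again. Leave the shorter roll on its post and do not disturb the other things.

Things in the scene. Friction and masses are not known exactly. Their poses are not given: they have to be found in the camera images.
- stand: Tape stand, fixed: plywood base 120 (x) x 320 (y) x 15 mm, two upright wooden posts of 20 mm diameter at y = +95 and -95 mm with tips 75 mm above the table, and in the middle a steel pillar of 18 mm diameter that carries the keeper bar. Origin: centre of the base's underside; y runs along the line of posts.
- keeper (a joint): Aluminium keeper bar 236 x 16 x 10 mm (underside 81 mm above the table) on the pillar, with a hub of 28 mm diameter up to 105 mm. Angle in rad: 0 = along the stand's y, over both posts; positive = counter-clockwise from above; turns 1.8 either way, stays where left. Push or pinch either arm; pinch between hub and post, as the post tips are only 6 mm below the bar.
- keeper_arm (a point): A point on one arm of the keeper bar, 55 mm from the pillar's axis, at the bar's mid-height (86 mm above the table); the arm that lies on the +y side of the stand at angle 0. Its y axis runs along the bar.
- wide_roll: The taller tape roll: paper tape wound on a cardboard core, outer diameter 58 mm, bore 25 mm, 36 mm high, standing over one of the stand's posts with its underside on the base. Origin: centre of its underside; z along its axis.
- wide_roll_center (a point): Middle of the taller tape roll, on its axis, 18 mm above its underside.
- narrow_roll: The shorter tape roll on the other post: outer diameter 58 mm, bore 25 mm, 18 mm high. Origin: centre of its underside.
- caddy: Open wooden caddy, fixed, 140 (x) x 404 (y) x 45 mm, walls and floor 8 mm thick, with three compartments in a row along y, centres at y = -132, 0 and +132 mm, each 124 x 124 mm inside and 37 mm deep. One has only a cork mat in it, the others a jar and a sanding block. Origin: centre of its underside.
- cork_mat: Cork mat, 110 x 110 x 3 mm, fixed to the floor of the otherwise empty compartment, at its centre; sides parallel to the caddy's. Its top is 11 mm above the table. Origin: centre of its underside.
- jar: Bystander: squat clear glass jar with dark lid, 62 mm diameter, 58 mm high. Origin: centre of its underside.
- sanding_block: Bystander: black rubber sanding block with a grey face, 68 x 95 x 29 mm. Origin: centre of its underside.
- glue_bottle: Bystander: white squeeze bottle, 54 mm diameter, 130 mm high. Origin: centre of its underside.
- drink_can: Bystander: plain aluminium drink can, 66 mm diameter, 115 mm high. Origin: centre of its underside.
- brush_tin: Bystander: steel tin full of brushes, 88 mm diameter at the rim, 85 mm high, 175 mm with the brushes. Origin: centre of its underside.
Mind the look-alikes: they are no part of the job. Leave any turquoise or yellow look-alike of the wide_roll alone.

How it is judged:
By the outcome, as a careful person would: the job done as asked, in the order asked, and still so for the second after the job is handed in, with the robot touching nothing.
It also fails if it takes over 72 s, if anything falls off the work surface, if the arm or the gripper's body presses on something with over 40 N, if the wrist force passes 120 N, or if a joint passes its speed limit or range.

### The arm

A 6-joint arm with a two-finger parallel gripper is mounted at the origin on the work surface. World frame = base frame: x ahead of the robot, y to its left, z up, the work surface at z = 0. Lengths are in m, angles in rad, forces in N, time in s.
With the tool pointing down it reaches from about 0.35 to 1 m from the base axis. Payload 7.1 kg.
Tool frame: the origin (TCP) lies between the finger pads; the fingertips stand 22 mm ahead of it and the grasp point (between the pads) lies 3 mm ahead of it; z points along the fingers, y is the line along which they close (so a half turn about z gives the same grasp; the last joint's range is limited). The gripper opens to 85 mm and grips with 20 to 120 N. Pads are 22 mm wide; open, the fingers measure 114 mm over their backs; the gripper's body (76 mm by 85 mm) begins 54 mm behind the grasp point. The pads swing forward as they close: fully open they stand 13 mm farther back than shut.
Start: joints at [-1.267, 0.423, 1.63, -0, 1.089, -0.019], TCP at [0.198, -0.593, 0.253] pointing down, gripper open.
Joint ranges: [-3, 3], [-0.9, 2.11], [0.09, 2.58], [-1.31, 4.45], [0.11, 2.69], [-2.54, 2.54]. Speed limits (rad/s): [2.39, 2.39, 3.01, 3.14, 3.14, 3.14].

### API

Orientations are given as a rotation vector (axis times angle).
In Python, from rig import manip gives the robot as it stands. The module is installed in compiled form; this text tells all that it offers. Calls block until the motion is done:
- manip.move_to(position, orientation): joint-space move of the TCP to a pose.
- manip.servo_line(position, orientation=None, rate=0.15): straight line of the TCP; orientation=None keeps the orientation; rate is the mean speed in m/s.
- manip.set_joints(angles): joint-space move.
- manip.command_gripper(opening, f_grip=None): finger opening in m; f_grip is the grip in N (None keeps the last); returns when the fingers have stopped.
- manip.hold(seconds).
- manip.solve_ik(position, orientation): joint angles nearest the present ones, or None.
- manip.camera(name): name is "side" or "top" or "wrist"; returns a dict with "image" (384x512x3 uint8, red, green, blue), "fx", "fy", "cx", "cy" (pixels), "cam_to_world" (4x4, takes a point from camera to world coordinates); the wrist camera has in their place "mount" (4x4, takes a point from camera to tool coordinates, whose origin is the TCP and whose axes are the flange's). Camera axes: x right, y down, z forward; pixel columns grow to the right and rows downward; lengths in m; the calibration is good to about 2 mm. A picture is of the moment at which its call begins: read the wrist's pose just before it. There is no depth.
A pose or a line that the arm cannot do raises manip.IKError and nothing moves.
- manip.sign_off(): hands the job in; it is judged then, once.
Readings, each from a call of its own:
- manip.get_time(): time.
- manip.get_joint_positions(): joint angles.
- manip.get_joint_vel(): joint speeds.
- manip.get_tau(): joint torques, N m.
- manip.get_position(): TCP position.
- manip.get_ee_rot(): TCP orientation.
- manip.get_contact_force(): force on the tool from outside, world axes, zero at the start.
- manip.get_torque(): the same for the moment, N m.
- manip.get_width(): finger opening in m.
- manip.get_grip_force(): force on a finger pad.
Only numpy, scipy, OpenCV 4.12 (cv2) and the standard library are available. Lean on these libraries where they do the work, as an engineer would, in place of code of your own. Each camera call takes 0.05 s, during which the arm holds its last target. There are 200 camera calls.

## Working session

There is one attempt and no reset: what is moved stays moved. The work goes in short steps, each a Python script; the robot and the scene stay as the last script left them, time stands still between calls to the robot, and variables do not carry over. Pictures are saved under pics/ and viewed, at most 10 in all, crops included, and the job is handed in when it is done.

```bash
mkdir -p pics; python3 - <<'E'
from rig import manip
import cv2,numpy as np,pickle
d={}
for n in("top","side","wrist"):
    c=manip.camera(n); d[n]=c; cv2.imwrite(f"pics/{n}0.png",c["image"][:,:,::-1])
    print(n,c["fx"],c["cx"],c["cy"],np.round(c.get("cam_to_world",c.get("mount")),3).tolist())
pickle.dump(d,open("c0.pkl","wb"))
cv2.imwrite("pics/top0b.png",cv2.resize(d["top"]["image"][:,:,::-1],(800,600),interpolation=cv2.INTER_CUBIC))
cv2.imwrite("pics/side0b.png",cv2.resize(d["side"]["image"][:,:,::-1],(800,600),interpolation=cv2.INTER_CUBIC))
print(manip.get_ee_rot(),manip.get_time())
E
```

```text
top 360.8723453476611 249.99364394791613 195.95447224262068 [[0.004, -0.994, 0.109, 0.459], [-1.0, -0.004, 0.004, -0.009], [-0.004, -0.109, -0.994, 1.005], [0.0, 0.0, 0.0, 1.0]]
side 416.0450761585075 248.2052435287214 189.10414825166094 [[-0.87, -0.382, 0.311, 0.214], [-0.493, 0.662, -0.565, 0.665], [0.01, -0.645, -0.764, 0.983], [0.0, 0.0, 0.0, 1.0]]
wrist 276.2147015211983 255.1115659558951 194.88742767072833 [[-0.0, -0.966, -0.26, 0.067], [1.0, -0.0, -0.002, -0.0], [0.002, -0.26, 0.966, -0.121], [0.0, 0.0, 0.0, 1.0]]
[-3.09953762e+00 -5.04581216e-01  2.26664115e-04] 0.15
```

View pics/top0b.png

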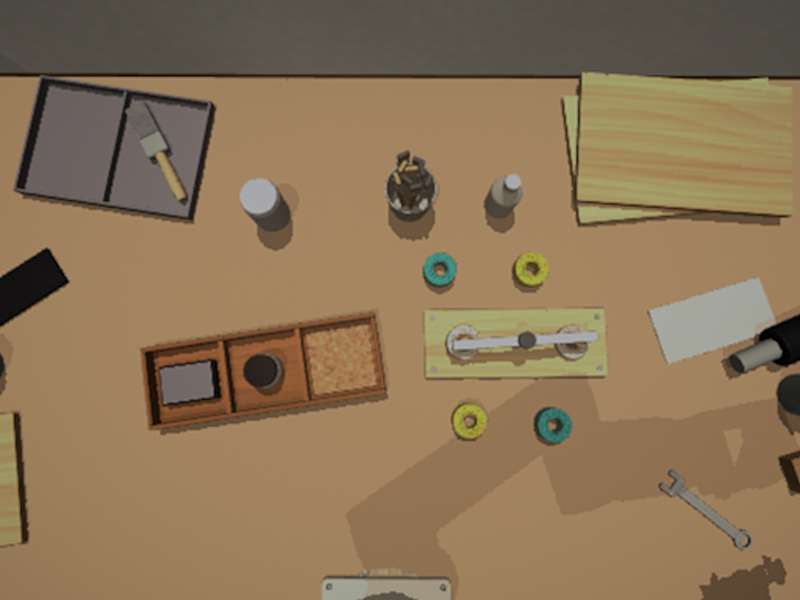

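View pics/side0b.png

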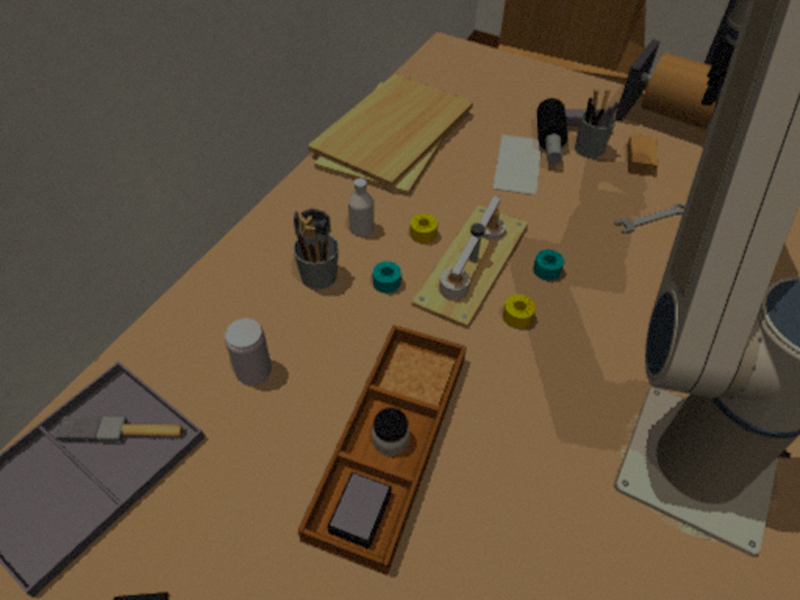

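The top view shows the stand at about (515,343), with white rolls on its posts at (464,343) and (573,343). The caddy is at (265,370), and its mat is in the right compartment at (343,358). The turquoise rings at (440,269) and (554,425) and the yellow ones at (531,269) and (470,421) are look-alikes. The candidates are the two white rolls on the posts, so I'll enlarge those to see which is taller.

```bash
cat > h.py <<'E'
import numpy as np
def ray(c,px,z):
    T=c["cam_to_world"]; d=T[:3,:3]@[(px[0]-c["cx"])/c["fx"],(px[1]-c["cy"])/c["fy"],1]
    return T[:3,3]+d*(z-T[2,3])/d[2]
def proj(c,p):
    T=c["cam_to_world"]; q=T[:3,:3].T@(np.asarray(p)-T[:3,3]); return np.array([c["fx"]*q[0]/q[2]+c["cx"],c["fy"]*q[1]/q[2]+c["cy"]])
E
python3 - <<'E'
import pickle,cv2,numpy as np
d=pickle.load(open("c0.pkl","rb"))
t=d["top"]["image"][190:250,265:395,::-1]; s=d["side"]["image"][120:210,260:345,::-1]
a=cv2.resize(t,(780,360),interpolation=cv2.INTER_CUBIC)
cv2.imwrite("pics/crop1.png",a)
cv2.imwrite("pics/crop2.png",cv2.resize(s,(566,600),interpolation=cv2.INTER_CUBIC))
cv2.imwrite("pics/crop3.png",cv2.resize(d["top"]["image"][195:280,85:255,::-1],(800,400),interpolation=cv2.INTER_CUBIC))
E
```

```text
(no output)
```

View pics/crop1.png

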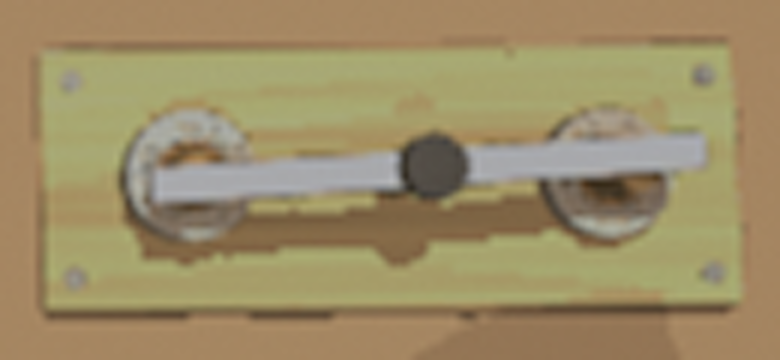

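View pics/crop2.png

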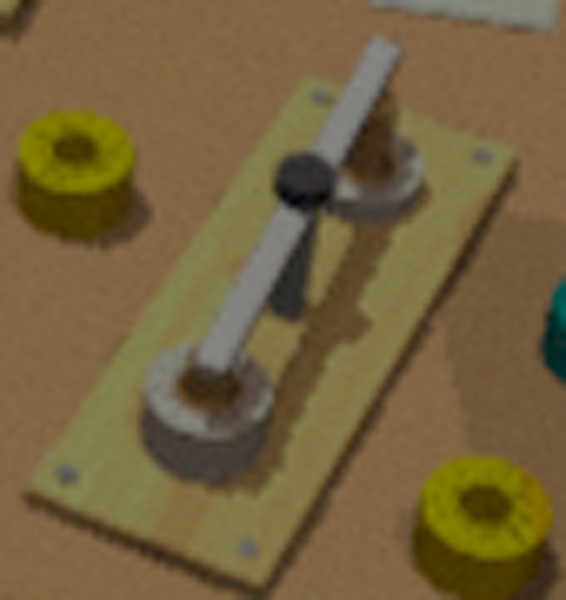

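View pics/crop3.png

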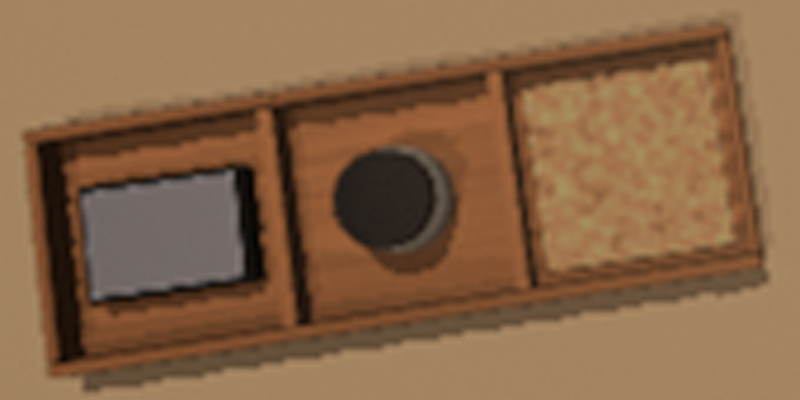

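Crop 2 (side view) shows the near roll (crop 205,415; 800-px view 455,284) about twice as tall as the far roll (375,190). It is the left one in the top view, at crop 1 (190,175). It is white and on a post, so it fits the taller wide_roll. Next I'll work out the positions.

```bash
python3 - <<'E'
import pickle,numpy as np
from h import *
d=pickle.load(open("c0.pkl","rb")); c=d["top"]; s=d["side"]
f=lambda p,sc,o,z:ray(c,(np.array(p)+.5)/sc-.5+o,z)
st=np.array([f(p,6,[265,190],.015) for p in[(42,50),(727,45),(740,303),(46,310)]]);print("stand",st.round(3).tolist(),st.mean(0))
v=(st[0]+st[3]-st[1]-st[2])/2;print(np.linalg.norm(v),np.arctan2(-v[0],v[1]))
m=np.array([f(p,800/170,[85,195],.011) for p in[(522,90),(712,62),(737,240),(548,270)]]);print("mat",m.round(3).tolist(),m.mean(0))
v2=(m[0]+m[3]-m[1]-m[2])/2;print(np.linalg.norm(v2),np.arctan2(-v2[0],v2[1]))
e=[f(p,6,[265,190],.091) for p in[(153,185),(707,150)]];b=e[0]-e[1];print("bar",e,np.linalg.norm(b),np.arctan2(-b[0],b[1]))
print("hub",f((434,166),6,[265,190],.105),"roll",f((186,176),6,[265,190],.051), "narrow",f((605,172),6,[265,190],.033))
g=lambda p:(np.array(p)+.5)*90/600-.5+[260,120]
ss=np.array([ray(s,g(p),.015) for p in[(28,490),(262,590),(515,155),(310,82)]]);print("side stand",ss.round(3).tolist(),ss.mean(0))
print("hub side",ray(s,g((306,180)),.105),"roll",ray(s,g((207,398)),.051))
hb=ray(s,g((306,180)),.105)
ms=np.array([ray(s,(np.array(p))/1.5625,.011) for p in[(390,340),(455,357),(427,405),(370,390)]]);print("side mat rough",ms.mean(0))
E
```

```text
stand [[0.563, -0.065, 0.015], [0.566, -0.379, 0.015], [0.449, -0.381, 0.015], [0.444, -0.066, 0.015]] [ 0.50561074 -0.22261904  0.015     ]
0.3145355398983227 0.012787686721496222
mat [[0.519, 0.145, 0.011], [0.536, 0.034, 0.011], [0.432, 0.018, 0.011], [0.414, 0.128, 0.011]] [0.47515653 0.08121423 0.011     ]
0.11165311664708166 0.15555509601291384
bar [array([ 0.49793728, -0.10697337,  0.091     ]), array([ 0.51364072, -0.34063822,  0.091     ])] 0.2341919316816118 0.06710406751150973
hub [ 0.50570548 -0.22214472  0.105     ] roll [ 0.50363571 -0.12579835  0.051     ] narrow [ 0.50703064 -0.31567504  0.033     ]
side stand [[0.56, -0.061, 0.015], [0.443, -0.062, 0.015], [0.45, -0.378, 0.015], [0.562, -0.375, 0.015]] [ 0.50388686 -0.21881899  0.015     ]
hub side [ 0.5043262 -0.217488   0.105    ] roll [ 0.50243784 -0.12111468  0.051     ]
side mat rough [0.48665708 0.08162968 0.011     ]
```

Stand centre is about (0.505,-0.220) with yaw about 0.013. Mat centre is about (0.475,0.081) with yaw 0.156. The keeper sits at about +0.05. I'll pinch the +y arm and turn it clockwise.

```bash
cat >> h.py <<'E'
from rig import manip
from scipy.spatial.transform import Rotation as Ro
import cv2
PC=np.array([.505,-.220])
def rv(yaw): return (Ro.from_euler('z',yaw)*Ro.from_euler('x',np.pi)).as_rotvec()
def at(a,r=.055): return PC+r*np.array([np.cos(a),np.sin(a)])
def st(l): print(l,"t%.1f"%manip.get_time(),manip.get_position().round(4),"F",np.round(manip.get_contact_force(),1),"w%.4f"%manip.get_width())
def arc(a0,a1,z,n=7):
    for a in np.linspace(a0,a1,n+1)[1:]: manip.servo_line([*at(a),z],rv(a),rate=.08)
E
python3 - <<'E'
from h import *
a=np.pi/2+.067; Z=.090
manip.command_gripper(.05,40)
manip.move_to([*at(a),.17],rv(a)); st("pre")
manip.servo_line([*at(a),Z]); st("down")
manip.command_gripper(0,30); st("pinch")
arc(a,.013,Z); st("arc")
manip.command_gripper(.045); manip.servo_line([*at(.013),.16]); st("up")
# look over the roll
manip.move_to([.504,-.165,.22],rv(np.pi/2)); manip.hold(.3); st("look")
import pickle
P=(manip.get_position(),manip.get_ee_rot()); w=manip.camera("wrist"); t=manip.camera("top")
pickle.dump((P,w,t),open("c1.pkl","wb"))
im=np.hstack([w["image"],cv2.resize(t["image"][170:266,250:346],(384,384),interpolation=cv2.INTER_CUBIC)])[:,:,::-1]
cv2.imwrite("pics/v1.png",cv2.resize(im,None,fx=.89,fy=.89))
E
```

```text
pre t2.5 [ 0.5014 -0.166   0.1702] F [-0.  -0.4  0.1] w0.0502
down t3.2 [ 0.5016 -0.1655  0.0903] F [-0.1 -0.6  0.3] w0.0502
pinch t3.6 [ 0.5023 -0.1653  0.091 ] F [2.  1.4 6.8] w0.0154
arc t6.3 [ 0.566  -0.2222  0.0913] F [ 20.7  -7.6 -10.9] w0.0154
up t7.3 [ 0.5596 -0.2191  0.1597] F [ 0.5 -0.8  0.2] w0.0450
look t8.9 [ 0.504  -0.165   0.2198] F [ 0.4  0.3 -0.2] w0.0452
```

View pics/v1.png

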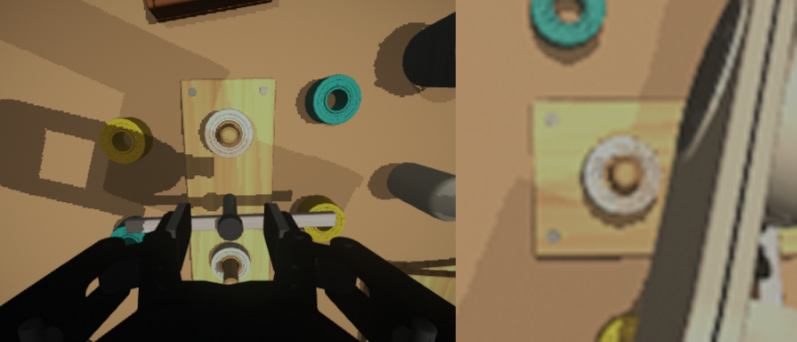

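The wrist view shows the bar turned crosswise with both posts free. The tall roll is centred at about (228,133), its post tip at (230,134) and the hub at (231,218). Next I'll compute the roll position.

```bash
python3 - <<'E'
import pickle
from h import *
P,w,t=pickle.load(open("c1.pkl","rb"))
T=np.eye(4);T[:3,:3]=Ro.from_rotvec(P[1]).as_matrix();T[:3,3]=P[0]
c=dict(w,cam_to_world=T@w["mount"])
for n,p,z in[("roll",(228,133),.051),("post",(230,134),.075),("hub",(231,217),.105),("narrowpost",(230,265),.033),("bs1",(184,80),.015),("bs2",(275,79),.015)]: print(n,ray(c,np.array(p)/.89,z).round(4))
f=lambda p,z:ray(t,((np.array(p)/.89-[512,0]))/4+[250,170],z).round(4)
print("top roll",f((621,174),.051),"post",f((626,173),.075),"corners",f((532,100),.015),f((535,256),.015))
E
```

```text
roll [ 0.5061 -0.1275  0.051 ]
post [ 0.5082 -0.1262  0.075 ]
hub [ 0.5091 -0.2089  0.105 ]
narrowpost [ 0.5091 -0.3175  0.033 ]
bs1 [ 0.4515 -0.0656  0.015 ]
bs2 [ 0.5646 -0.0646  0.015 ]
top roll [ 0.5038 -0.1281  0.051 ] post [ 0.5034 -0.1287  0.075 ] corners [ 0.5624 -0.0642  0.015 ] [ 0.4425 -0.0662  0.015 ]
```

```bash
cat >> h.py <<'E'
PC=np.array([.5057,-.2228])
E
python3 - <<'E'
from h import *
import pickle
R=[.505,-.1275]; y=np.pi/2+.013; ym=np.pi/2+.156; M=[.475,.081]
manip.command_gripper(.08,40)
manip.move_to([*R,.13],rv(y)); manip.servo_line([*R,.041],rate=.12); st("down")
manip.command_gripper(0,40); st("grip")
if not .052<manip.get_width()<.062: raise SystemExit("bad grip")
manip.servo_line([*R,.075],rate=.06); st("lift1")
manip.servo_line([*R,.15],rate=.1); st("lift")
manip.servo_line([*M,.15],rv(ym),rate=.2); manip.hold(.3); st("over")
P=(manip.get_position(),manip.get_ee_rot()); w=manip.camera("wrist"); t=manip.camera("top"); s=manip.camera("side")
pickle.dump((P,w,t,s),open("c2.pkl","wb"))
im=np.hstack([cv2.resize(w["image"],(400,300)),cv2.resize(s["image"][190:290,190:323],(400,300),interpolation=cv2.INTER_CUBIC)])[:,:,::-1]
cv2.imwrite("pics/v2.png",im)
E
```

```text
down t10.8 [ 0.5056 -0.1278  0.0417] F [-0.4  0.1  0.1] w0.0798
grip t11.2 [ 0.5056 -0.1277  0.0423] F [-3.   0.7  9.2] w0.0578
lift1 t11.9 [ 0.505  -0.1275  0.0751] F [-0.9 -0.1 -1.9] w0.0573
lift t12.8 [ 0.5046 -0.1274  0.1495] F [ 0.6  0.2 -1.8] w0.0576
over t14.3 [0.4751 0.0804 0.15  ] F [-0.6 -0.  -1. ] w0.0578
```

View pics/v2.png

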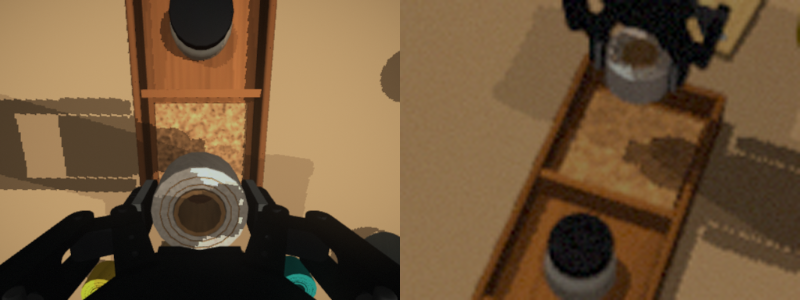

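The roll is held level at wrist view (198,212), centred between the compartment walls. I'll lower it until it makes contact.

```bash
python3 - <<'E'
from h import *
import pickle
M=[.475,.081]
manip.servo_line([*M,.05],rate=.12)
z=.05
for _ in range(10):
    z-=.0015; manip.servo_line([*M,z],rate=.04); manip.hold(.1)
    F=manip.get_contact_force()[2]
    if F>4: break
st("touch %.4f"%z)
manip.hold(.2); manip.command_gripper(.07); st("open"); manip.hold(.2)
manip.servo_line([*M,.15],rate=.12); st("up")
# aside: back toward keeper, start from a bit off for the camera
manip.move_to([*at(.0),.17],rv(0.0)); manip.hold(.3); st("over bar")
P=(manip.get_position(),manip.get_ee_rot()); w=manip.camera("wrist"); t=manip.camera("top")
pickle.dump((P,w,t),open("c3.pkl","wb"))
im=np.hstack([cv2.resize(w["image"],(400,300)),cv2.resize(t["image"][170:290,190:350],(400,300),interpolation=cv2.INTER_CUBIC)])[:,:,::-1]
cv2.imwrite("pics/v3.png",im)
E
```

```text
touch 0.0380 t18.2 [0.4752 0.081  0.0383] F [-0.7 -0.3  5.6] w0.0579
open t18.7 [0.475  0.081  0.0379] F [ 1.  -0.4 -0.3] w0.0702
up t20.0 [0.4745 0.0809 0.1494] F [ 0.4  0.2 -0.2] w0.0702
over bar t21.5 [ 0.5608 -0.222   0.1701] F [-0.8  0.5 -0.4] w0.0700
```

View pics/v3.png

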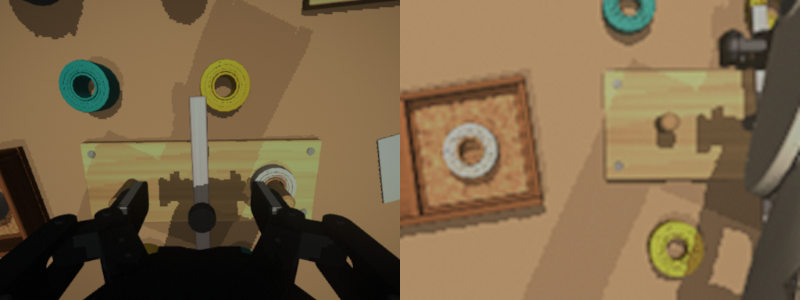

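The roll lies flat on the mat at (470,151) in the right panel, and the bar is between the fingers. I'll turn it back now.

```bash
python3 - <<'E'
from h import *
import pickle
Z=.090; a0=.03; a1=np.pi/2+.013
manip.command_gripper(.045,25)
manip.servo_line([*at(a0),.17],rv(a0)); manip.servo_line([*at(a0),Z]); st("down")
manip.command_gripper(0,25); st("pinch")
arc(a0,a1,Z); manip.hold(.3); st("arc")
p=manip.get_position()[:2]-PC; print("ang",np.arctan2(p[1],p[0])-np.pi/2)
manip.command_gripper(.045); manip.servo_line([*at(a1),.17]); st("up")
manip.move_to([.30,-.45,.3],rv(.9)); manip.hold(.3); st("away")
t=manip.camera("top"); s=manip.camera("side")
pickle.dump((t,s),open("c4.pkl","wb"))
im=np.vstack([cv2.resize(t["image"][190:250,265:395],(780,360),interpolation=cv2.INTER_CUBIC),cv2.resize(s["image"][120:210,190:390],(780,240))])[:,:,::-1]
cv2.imwrite("pics/v4.png",im)
E
```

```text
down t22.9 [ 0.5611 -0.2213  0.0904] F [ 0.8  0.  -0.1] w0.0451
pinch t23.3 [ 0.5615 -0.2218  0.0912] F [-1.1 -2.5  5.2] w0.0153
arc t26.2 [ 0.5061 -0.1697  0.0912] F [ -2.2 -11.3   6.1] w0.0155
ang -0.007880684525771064
up t27.3 [ 0.5046 -0.1676  0.1695] F [ 0.2 -0.2 -0. ] w0.0445
away t29.0 [ 0.3005 -0.4496  0.2997] F [-0.2 -0.3  0.9] w0.0453
```

View pics/v4.png

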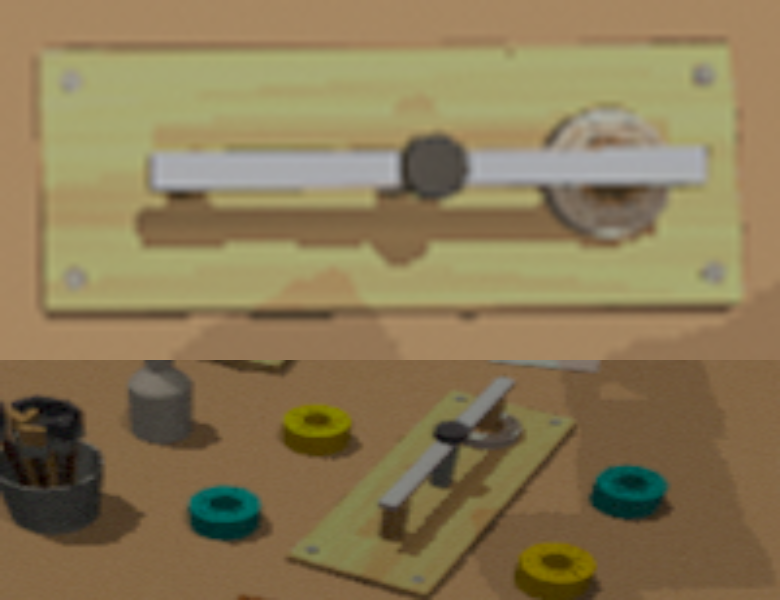

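The bar runs from (152,172) to (706,164), within about 0.01 rad of parallel to the base edges and over both posts. The short roll is still on its post and the look-alikes are undisturbed.

```bash
python3 -c "
from rig import manip
print(manip.sign_off())"
```

```text
the job is handed in; nothing more can be done
None
```

The taller roll was set down flat on the cork mat in the gripper, the keeper bar is back over both posts to within about 0.01 rad, the shorter roll is still on its post, and the job was handed in at about 29 s.

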